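# Switch on the light plate under the sample dish

## Robot

A 7-joint arm with a two-finger parallel gripper is mounted at the origin on the work surface. World frame = base frame: x ahead of the robot, y to its left, z up, the work surface at z = 0. Lengths are in mm, angles in rad, forces in N, time in s.
With the tool pointing down it reaches from about 400 to 875 mm from the base axis. Payload 4.4 kg.
Tool frame: the origin (TCP) lies midway between the tips of the shut fingers; the grasp point (between the pads) lies 19 mm behind it (ctrl.grip_point_offset is the distance from the TCP to the grasp point, in mm); z points along the fingers, y is the line along which they close (so a half turn about z gives the same grasp; the last joint's range is limited). The gripper opens to 85 mm and grips with 20 to 120 N. Pads are 22 mm wide; open, the fingers measure 114 mm over their backs; the gripper's body (76 mm by 85 mm) begins 54 mm behind the grasp point. The pads swing forward as they close: fully open they stand 13 mm farther back than shut.
Start: joints at [1.179, 0.628, 0.038, 1.517, -0.027, 0.996, -0.02], TCP at [208.071, -615.812, 231.313] pointing down, gripper open.
Joint ranges: [-3.06, 3.06], [-0.37, 2.12], [-1.25, 1.32], [0.18, 2.47], [-1.1, 4.24], [0.23, 1.98], [-2.94, 2.94]. Speed limits (rad/s): [2.57, 2.57, 3.14, 3.14, 3.14, 3.14, 3.14].

## Interface

Orientations are given as [roll, pitch, yaw] about the fixed x, y, z axes, in that order (R = Rz(yaw) Ry(pitch) Rx(roll)).
In Python, from cell import ctrl gives the robot as it stands.
- The arm moves only by the tool send_path, called after "Emit:" by a JSON object that holds its "op" and its "data". Schema: {"type":"object","properties":{"ticks":{"type":"array","items":{"type":"array","items":{"type":"number"},"minItems":7,"maxItems":7},"minItems":1,"maxItems":12},"only":{"type":"string"},"quiet":{"type":"boolean"},"lines":{"type":"string"}},"required":["ticks"],"additionalProperties":false}. ticks is a list of rows, 1 to 12 of them, each of 7 numbers: dx, dy, dz in shares of 1000 mm (1.0 is 1000 mm), then a rotation vector rx, ry, rz in fractions of the full range, 1 being pi rad, then the finger opening in mm; each row shifts and turns the commanded pose from where the row before left it, along the tool's axes as they then stand; what a row does not reach is not made up. A row lasts 1/10 s, in which the tool goes at most 50 mm and 0.15 rad, less where a joint would pass 70% of its speed; a pose out of reach is approached as far as the arm can. The fingers move at their own pace and stop on an object; the grip force is fixed at half the most. Time passes only in rows, so rows that do not move let the fingers close. The tool returns the time, the measured TCP pose, the force, the opening and the grip force at its end. only (a regular expression) keeps the lines of the reply that match it, lines (a string "A,B") keeps lines A to B, and quiet returns only ok. Input that does not fit is refused with a message, and nothing moves.
- ctrl.read_state(): the state, without advancing time (a new reading comes with each control period).
- ctrl.get_image(name): name is "scene" or "side" or "wrist"; returns the picture (384x512x3 uint8, blue, green, red); there is no depth.
- ctrl.calibration(name): a dict with "fx", "fy", "cx", "cy" (pixels), "rvec" (rotation vector, rad) and "tvec" (3), from world to camera coordinates, as OpenCV has them; the wrist camera has in their place "hand_eye" (4x4, takes a point from camera to tool coordinates, whose origin is the TCP and whose axes are the flange's). Camera axes: x right, y down, z forward; pixel columns grow to the right and rows downward; lengths in mm; the calibration is good to about 2 mm. The wrist camera is an equidistant fisheye: a pixel r from the principal point sees the ray r / f radians off the axis. A picture is of the moment at which its call begins: read the wrist's pose just before it. calibration takes no time and is no camera call.
- ctrl.finish_job(): hands the job in; it is judged then, once.
The state is a dict: "clock": time; "qpos": joint angles; "qd": joint speeds; "tau": joint torques, N m; "eef_pos": TCP position; "tool_rot": TCP orientation; "force": force on the tool from outside, world axes, zero at the start; "torque": the same for the moment, N m; "width": finger opening in mm; "gripper_force": force on a finger pad.
Only numpy, scipy, OpenCV 4.12 (cv2) and the standard library are available. Lean on these libraries where they do the work, as an engineer would, in place of code of your own. Each camera call takes 0.05 s, during which the arm holds its last target. There are 200 camera calls.

## Task

Back-light the sample: on the light plate that carries the covered dish, slide the orange switch in its recessed slot all the way to the end with the green dot. Leave the empty light plate switched off, and do not shift the dish.

Things in the scene. Friction and masses are not known exactly. Their poses are not given: they have to be found in the camera images.
- sample_plate: Grey fixed light plate with the dish on it, 200 x 180 x 36 mm high; an equal empty one stands on its left or right. Origin: centre of underside; +x from the slot edge to the white window, +y along the slot to the green dot (on; black dot = off). Slot: 100 mm long (y), 40 wide (x), 14 deep, centre x = -68, y = 0, floor 22 mm and brim 36 mm above the bench, end walls upright.
- sample_switch (a joint): Orange block in that slot, flush: 36 mm wide (x), 12 long (y), top 35 mm above the bench. Value: travel in m along the plate's +y, 0 = off, 0.040 = on (end stop); block centre at x = -68, y = 2 mm + travel. Starts at 0 to 6 mm, so 46 mm or more of slot is free on its black-dot side for closed fingertips to dip in and push. About 2 N friction; stays where left.
- spare_switch (a joint): The same switch on the empty plate, travel in m, off (0 to 0.006) at the start and to stay off.
- sample_dish: Covered clear round dish with green plant pieces, 90 mm across, 16 mm high, loose on the window of the plate to switch on, 28 to 40 mm from the plate's centre towards its +x. Origin: centre of its underside, z up. Other such dishes lie on the bench itself.

How it is judged (in metres and radians):
At the end, for the whole second after the job is handed in: The switch of the plate with the dish is on, within 10 mm of the green-dot end of its 40 mm travel; the other plate's switch is still off (under 12 mm); the dish lies flat (within 10 degrees) and still, within 20 mm of where it was (value of joint sample_switch above 0.03 m and value of joint spare_switch below 0.012 m and distance of sample_dish from where it was at the start of the episode below 0.02 m and angle between sample_dish's own z axis and vertical below 0.17 rad and linear speed of sample_dish below 0.02 m/s); the robot touches nothing.
It fails at once if the empty plate's switch is slid towards on (12 mm or more) (value of joint spare_switch above 0.012 m).
It fails at once if the sample dish is shifted by more than 20 mm (distance of sample_dish from where it was at the start of the episode above 0.02 m).
It also fails if it takes over 29 s, if anything falls off the work surface, if the arm or the gripper's body presses on something with over 40 N, if the wrist force passes 120 N, or if a joint passes its speed limit or range.

## Working session

There is one attempt and no reset: what is moved stays moved. The work goes in short steps, Python scripts to look and compute and a tool call to move; the robot and the scene stay as the last step left them, time stands still between calls to the robot, and variables do not carry over. Pictures are saved under pics/ and viewed, at most 10 in all, crops included, and the job is handed in when it is done.

```bash
ls; mkdir -p pics
```

Run:
```python
from cell import ctrl
import cv2
s=ctrl.read_state();print(s)
for n in("scene","side"):
    im=ctrl.get_image(n);cv2.imwrite(f"pics/{n}0.png",im);print(n,ctrl.calibration(n))
```

```text
cell.py
pics
{'clock': 0.0, 'qpos': array([ 1.17914944,  0.6293431 ,  0.0384332 ,  1.51836768, -0.02703719,
        0.996267  , -0.01997807]), 'qd': array([-0.00133094, -0.0003871 , -0.00171418,  0.00025165, -0.00103169,
        0.00033379, -0.00205014]), 'tau': array([ 4.04761204e-04, -5.63414204e+01,  1.22636586e+00, -1.93447924e+01,
        1.09062722e-02,  1.03802100e-02, -1.07304425e-05]), 'eef_pos': array([ 207.91850107, -615.20057024,  230.39096628]), 'tool_rot': array([-3.13972473e+00, -1.20439994e-05,  3.25855642e-01]), 'force': array([ 0.48587457, -0.27666385,  0.19649236]), 'torque': array([-0.00717917, -0.01556394,  0.0024369 ]), 'gripper_force': 0.0, 'width': 85.32781356817715}
scene {'fx': 420.60508638819414, 'fy': 420.60508638819414, 'cx': 263.3968389305842, 'cy': 187.46592758257646, 'rvec': array([ 1.95275648,  1.1614301 , -0.57931644]), 'tvec': array([-286.36303252, -243.82774526, 1188.65800747])}
side {'fx': 360.30446399197655, 'fy': 360.30446399197655, 'cx': 254.07009741783278, 'cy': 196.49494592955244, 'rvec': array([ 0.28392801, -2.69568998,  1.43084191]), 'tvec': array([542.56450663, 107.27823766, 588.76478911])}
```

View pics/scene0.png

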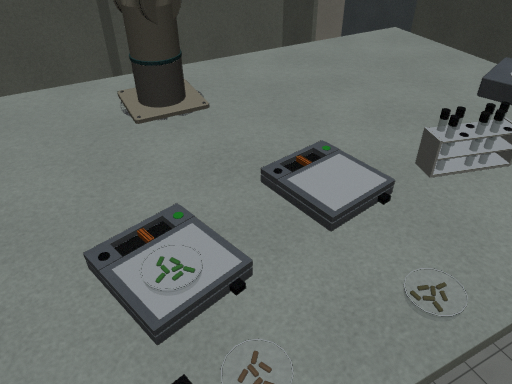

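View pics/side0.png

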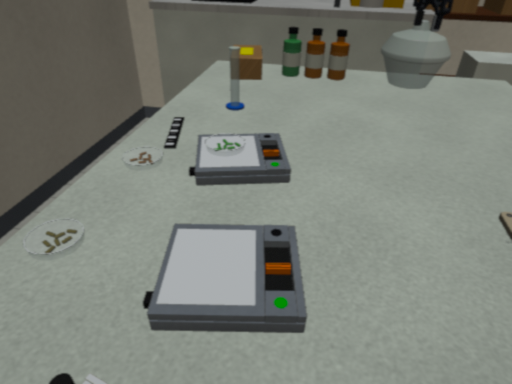

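The scene picture shows the dish on the left plate: green dot near (178,215), black dot near (104,256), orange switch near (147,236). In the side picture it is the farther plate, with switch near (271,153) and green dot near (275,164).

Create h.py:
```python
import numpy as np,cv2
from cell import ctrl
def ray(n,uv,z):
    c=ctrl.calibration(n);R=cv2.Rodrigues(c["rvec"])[0];o=-R.T@c["tvec"]
    d=R.T@np.array([(uv[0]-c["cx"])/c["fx"],(uv[1]-c["cy"])/c["fy"],1]);return o+d*(z-o[2])/d[2]
def blobs(im,lo,hi,mn=8):
    m=cv2.inRange(cv2.cvtColor(im,cv2.COLOR_BGR2HSV),lo,hi)
    n,_,st,ce=cv2.connectedComponentsWithStats(m)
    return [(ce[i],st[i]) for i in range(1,n) if st[i][4]>=mn]
```

Run:
```python
from h import *
np.set_printoptions(precision=1,suppress=True)
for n in("scene","side"):
    im=cv2.imread(f"pics/{n}0.png")
    for nm,lo,hi,z in(("green",(50,150,80),(75,255,255),36),("orange",(3,180,80),(15,255,255),35),("black",(0,0,0),(180,255,25),36)):
        for c,s in blobs(im,lo,hi):
            p=ray(n,c,z)
            if 100<np.hypot(p[0],p[1])<1200: print(n,nm,c,s[2:],p)
for n,uv in(("scene",(172,268)),("side",(226,146))): print("dish",ray(n,uv,46))
for n,uv in(("side",(235,106)),("scene",(181,380)),("side",(175,132)),("side",(143,157)),("scene",(457,150)),("scene",(490,75))): print(uv,ray(n,uv,0))
```

```text
scene green [326.  147.5] [ 8  4 26] [473.8 223.2  36. ]
scene green [177.7 214.8] [10  7 52] [ 537.2 -138.2   36. ]
scene orange [303.5 159.4] [14  8 33] [489.5 154.5  35. ]
scene orange [145.4 234.5] [17 14 79] [ 558.9 -201.8   35. ]
scene black [171.8  59.8] [20 10 45] [-207.6  103.7   36. ]
scene black [133.1  60.5] [ 8  5 14] [-259.3   -7.5   36. ]
scene black [141.   63.2] [4 3 8] [-223.3    7.9   36. ]
scene black [501.5 110.7] [ 16  20 161] [537.  722.5  36. ]
scene black [486.5 112.8] [ 16  20 159] [526.8 678.8  36. ]
scene black [456.4 116.2] [ 16  20 162] [504.  596.5  36. ]
scene black [444.6 113.7] [10 11 80] [480.5 581.1  36. ]
scene black [469.3 125.5] [ 7  4 19] [552.6 585.   36. ]
scene black [507.5 128.5] [ 8  4 20] [605.7 652.5  36. ]
scene black [463.3 134. ] [ 8  3 19] [574.5 538.5  36. ]
scene black [312.4 156.9] [17  9 79] [491.5 175.6  36. ]
scene black [293.4 165.9] [ 19  11 104] [501.7 122.   36. ]
scene black [277.5 170.4] [ 8  5 29] [500.5  85.   36. ]
scene black [383.6 197.8] [12 11 98] [671.1 212.6  36. ]
scene black [158.7 229.1] [ 25  17 210] [ 557.5 
[... 624 characters left out ...]
.  146.5] [13  2 26] [ 564.1 -222.5   36. ]
side black [272.8 157.8] [13  2 16] [ 546.9 -169.9   36. ]
side black [191.8 171. ] [ 4  7 22] [699.4 -74.5  36. ]
side black [275.7 232. ] [ 8  5 34] [502.7  79.7  36. ]
side black [276.7 254.6] [ 24  14 314] [493.3 131.2  36. ]
side black [278.4 282.1] [ 26  15 356] [483.1 184.3  36. ]
side black [147.  299.3] [ 7 14 56] [644.6 249.9  36. ]
side black [ 61.9 379.7] [ 22  10 148] [684.8 366.3  36. ]
dish [ 661.2 -189.3   46. ]
dish [ 655.9 -182.    46. ]
(235, 106) [ 728.3 -555.3    0. ]
(181, 380) [ 804.9 -232.2    0. ]
(175, 132) [ 837.9 -321.5    0. ]
(143, 157) [ 857.6 -168.6    0. ]
(457, 150) [580.6 525.    0. ]
(490, 75) [306.7 992.1   0. ]
```

Both views agree: dots are about 138 mm apart, and the plate's yaw is about 0.287. The slot centre is near (557.5,-207) with switch travel about 5 mm. I'll hover above the dip point near (564.6,-231) with the fingers shut and tool y along the slot.

Careful with the scale: shifts go in shares of 1000 mm and turns go in shares of pi rad. That gives: 37 mm / 1000 = 0.037, -22 mm / 1000 = -0.022, 0.039 rad / 3.1416 = 0.0124.

Emit:
{"op": "send_path", "data": {"ticks": [[0.037,-0.022,0,0,0,0.0124,0],[0.037,-0.022,0.005,0,0,0,0],[0.037,-0.022,0.005,0,0,0,0],[0.037,-0.022,0.005,0,0,0,0],[0.037,-0.022,0.005,0,0,0,0],[0.037,-0.022,0.005,0,0,0,0],[0.037,-0.022,0.005,0,0,0,0],[0.037,-0.022,0.005,0,0,0,0],[0.037,-0.022,0.005,0,0,0,0],[0.037,-0.022,0.005,0,0,0,0],[0.037,-0.022,0.005,0,0,0,0],[0.037,-0.022,0.005,0,0,0,0]]}}

```text
clock: 1.3
eef_pos: [558.8, -234.4, 175.8]
tool_rot: [-3.141, 0.001, 0.287]
force: [1.1, -0.2, -0.5]
width: 0.3
gripper_force: 0.0
```

Emit:
{"op": "send_path", "data": {"ticks": [[0,0,0,0,0,0,0],[0,0,0,0,0,0,0]]}}

```text
clock: 1.5
eef_pos: [558.3, -234.4, 175.6]
tool_rot: [-3.141, 0.001, 0.29]
force: [-0.5, -0.7, 0.4]
width: 0.1
gripper_force: 0.0
```

Add to h.py:
```python
def wray(uv,z,s):
    from scipy.spatial.transform import Rotation as Ro
    c=ctrl.calibration("wrist");T=np.array(c["hand_eye"]);W=np.eye(4);W[:3,:3]=Ro.from_euler("xyz",s["tool_rot"]).as_matrix();W[:3,3]=s["eef_pos"]
    M=W@T;x=(uv[0]-c["cx"])/c["fx"];y=(uv[1]-c["cy"])/c["fy"];t=np.hypot(x,y)+1e-12
    d=M[:3,:3]@np.array([x/t*np.sin(t),y/t*np.sin(t),np.cos(t)]);o=M[:3,3];return o+d*(z-o[2])/d[2]
```

Run:
```python
from h import *
np.set_printoptions(precision=1,suppress=True)
s=ctrl.read_state();im=ctrl.get_image("wrist");cv2.imwrite("pics/w1.png",im)
print(s["eef_pos"],s["tool_rot"],s["width"],s["clock"])
for nm,lo,hi,z in(("green",(50,150,80),(75,255,255),36),("orange",(3,180,80),(15,255,255),35),("black",(0,0,0),(180,255,25),36)):
    for c,st in blobs(im,lo,hi,30): print(nm,c,st,wray(c,z,s))
```

```text
[ 558.3 -234.4  175.6] [-3.1  0.   0.3] 0.11875089577727622 1.5
black [260.2 349.7] [   95   291   331    93 17218] [ 341.  -298.7   36. ]
```

View pics/w1.png

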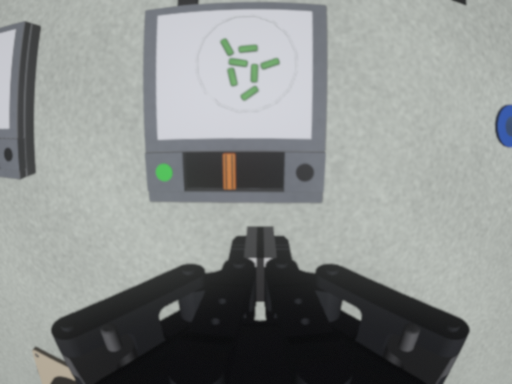

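The wrist view is clear: slot spans columns 184–284 and rows 153–191, switch at (229,171), green dot at (164,172), black dot at (305,172), and the plate is square to the tool.

Run:
```python
from h import *
np.set_printoptions(precision=1,suppress=True)
s=ctrl.read_state();e=s["eef_pos"];yaw=s["tool_rot"][2]
for nm,uv,z in(("green",(164,172.5),36),("black",(305,172.5),36),("orange",(229,171),35),("slotA",(184,171.5),36),("slotB",(284,171.5),36),("pl",(149,202),36),("pr",(324,202),36),("tl",(145,8),36),("tr",(327,6),36),("dish",(247,64),46)):
    p=wray(uv,z,s);d=p-e;print(nm,p,"tool d",d[0]*np.cos(yaw)+d[1]*np.sin(yaw),d[0]*np.sin(yaw)-d[1]*np.cos(yaw))
```

```text
green [ 537.3 -141.    36. ] tool d 7.752301424931776 -97.05856581451681
black [ 576.5 -275.7   36. ] tool d 7.243649074239503 43.27881569938316
orange [ 556.7 -204.2   35. ] tool d 8.446658593069422 -30.906003662043776
slotA [ 544.  -161.1   36. ] tool d 8.514177620778579 -75.91110945515943
slotB [ 571.5 -255.7   36. ] tool d 8.135000756852275 22.62153326214338
pl [ 501.7 -131.    36. ] tool d -23.49056822595069 -116.71717923917015
pr [ 553.3 -304.3   36. ] tool d -23.083563764536617 64.07845091337714
tl [695.  -75.6  36. ] tool d 177.56836161171964 -115.08809418593201
tr [ 741.5 -248.4   36. ] tool d 173.26819621809693 63.77225282564652
dish [ 659.1 -193.4   46. ] tool d 109.77620404605825 -12.355144044902445
```

To row units: 40 mm / 1000 = 0.04, 30 mm / 1000 = 0.03.

Emit:
{"op": "send_path", "data": {"ticks": [[0.004,0,0.03,0,0,0,0],[0.004,-0.001,0.04,0,0,0,0],[0,0,0.03,0,0,0,0],[0,0,0.025,0,0,0,0],[0,0,0,0,0,0,0],[0,0,0,0,0,0,0]]}}

```text
clock: 2.15
eef_pos: [564.6, -234.3, 51.7]
tool_rot: [3.141, 0.001, 0.285]
force: [0.1, -0.9, 1.0]
width: -0.1
gripper_force: 0.0
```

Run:
```python
from h import *
s=ctrl.read_state();im=ctrl.get_image("wrist");cv2.imwrite("pics/w2.png",im)
```

```text
(no output)
```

View pics/w2.png

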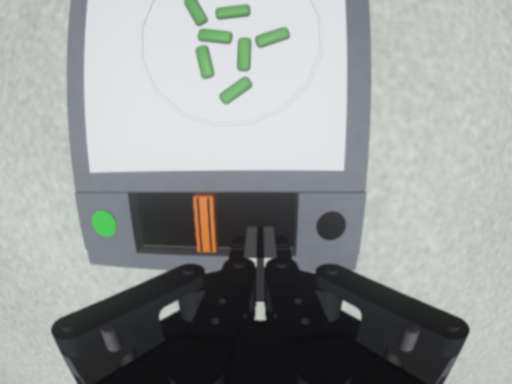

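The shut tips are at about (260,227) over the free black-dot part of the slot (columns 216–297, rows 193–255). I'll check with rays before dipping.

Run:
```python
from h import *
s=ctrl.read_state();e=s["eef_pos"];yaw=s["tool_rot"][2];print(e)
for nm,uv,z in(("green",(104,224),36),("black",(331,226),36),("blockR",(216,223),35),("slotTL",(132,193),36),("slotTR",(297,193),36),("slotBR",(296,256),36),("platecorner",(357,270),36)):
    p=wray(uv,z,s);d=p-e;print(nm,p.round(1),"tool d",d[0]*np.cos(yaw)+d[1]*np.sin(yaw),d[0]*np.sin(yaw)-d[1]*np.cos(yaw))
```

```text
[ 565.56651091 -234.28472646   52.58036186]
green [ 538.8 -138.1   36. ] tool d 1.3721313965708433 -99.82849898836585
black [ 578.8 -273.2   36. ] tool d 1.7499874423859172 41.089791246033926
blockR [ 561.6 -208.1   35. ] tool d 3.530564961276796 -26.250697331774543
slotTL [ 565.1 -154.7   36. ] tool d 21.915863673363436 -76.46589387870468
slotTR [ 592.3 -247.3   36. ] tool d 21.95739348521461 20.0105713066549
slotBR [ 554.6 -259.5   36. ] tool d -17.63124000356703 21.091607898041765
platecorner [ 554.6 -301.5   36. ] tool d -29.411363689525192 61.47022559542467
```

To row units: 10 mm / 1000 = 0.01, 4 mm / 1000 = 0.004.

Emit:
{"op": "send_path", "data": {"ticks": [[0.002,-0.002,0,0,0,0,0],[0,0,0.01,0,0,0,0],[0,0,0.01,0,0,0,0],[0,0,0.004,0,0,0,0],[0,0,0,0,0,0,0],[0,0,0,0,0,0,0]]}}

```text
clock: 2.8
eef_pos: [566.6, -230.2, 27.1]
tool_rot: [-3.141, 0.0, 0.287]
force: [1.0, 0.3, -0.2]
width: -0.6
gripper_force: 0.0
```

To row units: -4 mm / 1000 = -0.004.

Emit:
{"op": "send_path", "data": {"ticks": [[0,-0.004,0,0,0,0,0],[0,-0.004,0,0,0,0,0],[0,-0.004,0,0,0,0,0],[0,-0.004,0,0,0,0,0],[0,-0.004,0,0,0,0,0],[0,-0.004,0,0,0,0,0],[0,-0.004,0,0,0,0,0],[0,-0.004,0,0,0,0,0],[0,-0.004,0,0,0,0,0],[0,0,0,0,0,0,0]]}}

```text
clock: 3.8
eef_pos: [556.4, -194.6, 27.4]
tool_rot: [-3.141, 0.0, 0.288]
force: [1.0, -1.0, 0.7]
width: 0.3
gripper_force: 0.2
```

Run:
```python
from h import *
s=ctrl.read_state();im=ctrl.get_image("wrist");cv2.imwrite("pics/w3.png",im)
```

```text
(no output)
```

View pics/w3.png

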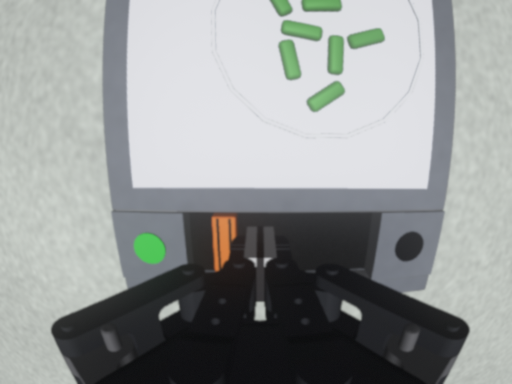

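The switch (columns 212–237) is now close to the green end (column ~186), with about 11–12 mm left.

To row units: -3 mm / 1000 = -0.003.

Emit:
{"op": "send_path", "data": {"ticks": [[0,-0.003,0,0,0,0,0],[0,-0.003,0,0,0,0,0],[0,-0.003,0,0,0,0,0],[0,0,0,0,0,0,0]]}}

```text
clock: 4.25
eef_pos: [553.8, -186.4, 27.3]
tool_rot: [-3.141, 0.0, 0.287]
force: [0.4, 0.0, 0.1]
width: 0.1
gripper_force: 0.4
```

Emit:
{"op": "send_path", "data": {"ticks": [[0,-0.002,0,0,0,0,0],[0,0,0,0,0,0,0]]}}

```text
clock: 4.45
eef_pos: [553.4, -184.8, 27.3]
tool_rot: [-3.141, 0.0, 0.287]
force: [0.1, -1.8, 0.6]
width: 0.1
gripper_force: 0.5
```

Run:
```python
from h import *
s=ctrl.read_state();im=ctrl.get_image("wrist");cv2.imwrite("pics/w4.png",im)
for c,st in blobs(im,(3,180,80),(15,255,255),30):
  print(c,st);print(wray((st[0],st[1]+6),35,s))
print(s["eef_pos"])
```

```text
[ 553.40330885 -184.81292223   27.29582979]
```

View pics/w4.png

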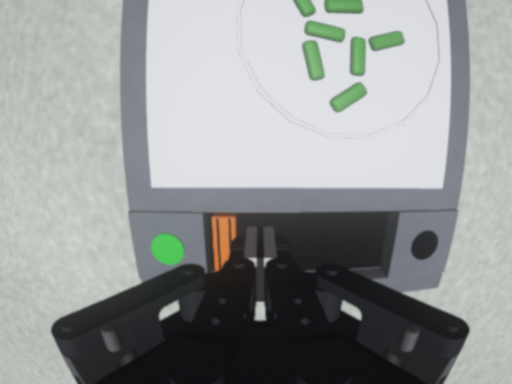

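The switch (columns 212–237) is now about 3–4 px from the slot end at column ~208, so it is almost at the stop. I'll press gently for the last bit, back off and lift.

To row units: -1 mm / 1000 = -0.001.

Emit:
{"op": "send_path", "data": {"ticks": [[0,-0.001,0,0,0,0,0],[0,-0.001,0,0,0,0,0],[0,0,0,0,0,0,0]]}}

```text
clock: 4.8
eef_pos: [552.9, -183.1, 27.3]
tool_rot: [3.142, -0.0, 0.287]
force: [-0.2, -2.4, 0.4]
width: -0.1
gripper_force: 0.7
```

Emit:
{"op": "send_path", "data": {"ticks": [[0,0.004,0,0,0,0,0],[0,0.004,0,0,0,0,0],[0,0,-0.015,0,0,0,0],[0,0,-0.035,0,0,0,0],[0,0,-0.04,0,0,0,0],[-0.01,0,-0.04,0,0,0,0],[0,0,0,0,0,0,0],[0,0,0,0,0,0,0]]}}

```text
clock: 5.6
eef_pos: [546.0, -193.8, 159.2]
tool_rot: [3.14, -0.002, 0.286]
force: [0.2, 0.5, 0.1]
width: -0.1
gripper_force: 0.0
```

Run:
```python
from h import *
s=ctrl.read_state();im=ctrl.get_image("wrist");cv2.imwrite("pics/w5.png",im)
```

```text
(no output)
```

View pics/w5.png

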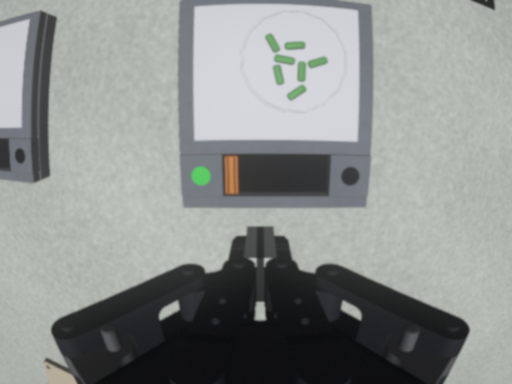

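The switch (columns 224–239) is at the green end of the slot (222–329), which is about 39 mm of travel. The dish is undisturbed and the arm is clear.

```bash
python3 -c "
from cell import ctrl
print(ctrl.finish_job())"
```

```text
the job is handed in; nothing more can be done
None
```

The sample plate's switch is at the green-dot end (about 39 of 40 mm by the last wrist picture), the dish looks unmoved, the arm never went near the empty plate's switch, and the job was handed in at about 5.7 s; no verdict was returned.

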